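Open the parts cleaner with a blade and hang its basket to drain

TASK

Pry the lid of the ultrasonic cleaner open with the thin blade, touching the lid with the blade only and never with the gripper, and swing it back past upright so that it stays open. Lay the blade down flat on the bench, then lift the wire basket out by its grip, keeping it level enough that nothing spills, and hang it by that grip on the hook stand, still and released. Leave the plier rack, the jar and the dish where they are.

Things in the scene. Friction and masses are not known exactly. Their poses are not given: they have to be found in the camera images.
- tank: Ultrasonic cleaner, an open box of white plastic fixed to the bench, 166 (x) x 206 (y) x 125 mm high, walls 8 mm, inner floor 20 mm above the bench. Origin: centre of its underside; its front (control panel) faces its own -x, roughly to the robot. Its front wall has a pry notch in the middle of the top edge.
- tank_notch (a point): Middle of the bottom of the pry notch, 60 mm wide and 10 mm deep, a slot under the closed lid; on top of the front wall (115 mm above the bench; 10 mm below the closed lid's underside). Axes as the tank's.
- lid (a joint): Angle of the cleaner's lid, rad (a grey plate 6 mm thick, hinged along the top of the rear, +x, wall): 0 closed (flat on the rim), 1.57 upright, stop at 1.85. It opens upward about the rear top edge; a stiff hinge holds it wherever it is left (about 2 N at the front edge moves it).
- lid_hinge (a point): Middle of the lid's hinge line, at the height of its underside (125 mm above the bench), at the outside of the rear wall. The closed lid reaches 166 mm from here toward the tank's -x; the hinge axis is the tank's y. Moves with the lid's turning but not its place.
- lid_tab (a point): Underside of a small tab 36 mm wide that projects 11 mm beyond the middle of the lid's front edge, 172 mm from the hinge and directly before the pry notch.
- blade: Opening blade: wooden handle 100 x 20 x 14 mm thick and a thin steel blade 110 x 18 x 2 mm, lying on the bench. Origin: under the grip point near the centre of mass, on the handle's underside; x points along the tool to the blade's tip. Handle from x = -80 to +20 mm, blade from +20 to +130 mm, blade's middle plane 7 mm above the underside.
- blade_tip (a point): Middle of the blade's end edge, 130 mm ahead of the tool's origin, 7 mm above its underside.
- basket: Steel wire basket 60 (x) x 90 (y) x 38 mm high standing in the tank, with an upright handle: wires from both ends (y = +-43 mm) rise to a black grip bar 10 mm thick (x), 66 mm long (y) reaching to 100 mm above the basket's underside. Opening below it: 42 mm high, 60 mm wide. Origin: centre of its underside.
- basket_grip (a point): Centre of the grip bar's top edge, 100 mm above the basket's underside. Axes as the basket's.
- basket_hang (a point): Peak of the inverted V under the middle of the grip bar, 80 mm above the basket's underside (68 mm at the bar's ends).
- hook: Hook stand fixed to the bench: wooden foot 130 x 110 x 10 mm, steel post 14 mm thick at x = +52 mm, and from its top a level steel rod 8 mm thick toward the stand's own -x, its end turned up at x = -43 mm, 12 mm above the rod's top. Origin: on the bench under the middle of the rod.
- hook_seat (a point): Top of the rod at its middle, 180 mm above the bench; a grip bar hung across the rod rests here. x points from the turned-up end to the post.
- plier_rack: Bystander: wooden rack 90 x 158 x 120 mm with pliers (to 142 mm high). Origin: centre of its underside.
- jar: Bystander: glass jar, 60 mm across, 85 mm high. Origin: centre of its underside.
- dish: Bystander: white bowl, 70 mm across, 30 mm high. Origin: centre of its underside.
There are look-alikes about, which are no part of the job. Of the things that look like the blade, take the one that is farthest to the robot's right at the start.

How it is judged:
By the outcome, as a careful person would: the job done as asked, in the order asked, and still so for the second after the job is handed in, with the robot touching nothing.
It also fails if it takes over 72 s, if anything falls off the work surface, if the arm or the gripper's body presses on something with over 40 N, if the wrist force passes 120 N, or if a joint passes its speed limit or range.

ROBOT

A 6-joint arm with a two-finger parallel gripper is mounted at the origin on the work surface. World frame = base frame: x ahead of the robot, y to its left, z up, the work surface at z = 0. Lengths are in m, angles in rad, forces in N, time in s.
With the tool pointing down it reaches from about 0.25 to 0.775 m from the base axis. Payload 8.9 kg.
Tool frame: the origin (TCP) lies at the very end of the fingers, on their centre line; the grasp point (between the pads) lies 19 mm behind it; z points along the fingers, y is the line along which they close (so a half turn about z gives the same grasp; the last joint's range is limited). The gripper opens to 85 mm and grips with 20 to 120 N. Pads are 22 mm wide; open, the fingers measure 114 mm over their backs; the gripper's body (76 mm by 85 mm) begins 54 mm behind the grasp point. The pads swing forward as they close: fully open they stand 13 mm farther back than shut.
Start: joints at [0.975, 0.291, -0.153, 1.127, 0, 1.431], TCP at [0.232, 0.471, 0.231] pointing down, gripper open.
Joint ranges: [-2.52, 2.52], [-0.91, 1.74], [-1.3, 1.37], [-1.96, 2.02], [-1.52, 1.47], [-3.14, 3.14]. Speed limits (rad/s): [2.22, 2.22, 2.79, 3.14, 3.14, 3.14].

INTERFACE

Orientations are given as a unit quaternion [w, x, y, z].
In Python, from bench import * gives the robot as it stands.
- The arm moves only by the tool arm_command, never from a script. Its argument "steps" is a list of rows, each an object of numbers: "tx", "ty", "tz": the shift along the tool's x, y, z in m; "twist": the turn about the tool's z in rad; "grip": the opening, from -1 (shut) to 1 (fully open). In form: [{"tx": .., "ty": .., "tz": .., "twist": .., "grip": ..}, ...]. A call has 1 to 8 rows; each row shifts and turns the commanded pose from where the row before left it, along the tool's axes as they then stand; what a row does not reach is not made up. A row lasts 1/10 s, in which the tool goes at most 50 mm and 8.59 degrees, less where a joint would pass 70% of its speed; a pose out of reach is approached as far as the arm can. A call with a gripper value outside its range is refused whole. The fingers move at their own pace and stop on an object; "newtons" is the grip in N (left out, the last holds). Time passes only in rows, so rows that do not move let the fingers close. It gives the time, the measured TCP pose, the force, the opening and the grip force at its end, in the units of the state.
- get_state(): the state, without advancing time (a new reading comes with each control period).
- capture(name): name is "scene" or "side" or "wrist"; returns the picture (480x640x3 uint8, red, green, blue); there is no depth.
- calibration(name): a dict with "mtx" (3x3 intrinsics, pixels), "dist_coeffs" ([k1, k2, p1, p2, k3] as OpenCV has them; the pictures are not rectified), "view" (4x4, takes a point from world to camera coordinates); the wrist camera has in their place "tool_from_camera" (4x4, takes a point from camera to tool coordinates, whose origin is the TCP and whose axes are the flange's). Camera axes: x right, y down, z forward; pixel columns grow to the right and rows downward; lengths in m; the calibration is good to about 2 mm. A picture is of the moment at which its call begins: read the wrist's pose just before it. calibration takes no time and is no camera call.
- close_job(): hands the job in; it is judged then, once.
The state is a dict: "t": time; "qpos": joint angles; "qd": joint speeds; "joint_torque": joint torques, N m; "tcp_pos": TCP position; "orientation": TCP orientation; "wrist_force": force on the tool from outside, world axes, zero at the start; "torque": the same for the moment, N m; "grip_width": finger opening in m; "gripper_force": force on a finger pad.
Only numpy, scipy, OpenCV 4.12 (cv2) and the standard library are available. Lean on these libraries where they do the work, as an engineer would, in place of code of your own. Each camera call takes 0.05 s, during which the arm holds its last target. There are 200 camera calls.

## Working session

There is one attempt and no reset: what is moved stays moved. The work goes in short steps, Python scripts to look and compute and a tool call to move; the robot and the scene stay as the last step left them, time stands still between calls to the robot, and variables do not carry over. Pictures are saved under pics/ and viewed, at most 10 in all, crops included, and the job is handed in when it is done.

Besides the shell and the picture viewer there is one more tool, called after "Emit:" as name(argument=value, ...) on one line, values as JSON. arm_command: Moves the arm, as the interface text tells. Its arguments: {"type":"object","properties":{"steps":{"type":"array"},"newtons":{"type":"number"}},"required":["steps"]}

```bash
ls; mkdir -p pics
python3 - <<'E'
from bench import *
import cv2,numpy as np
a=capture("scene");b=capture("side")
np.save('pics/scene0.npy',a);np.save('pics/side0.npy',b)
cv2.imwrite('pics/scene0.png',a[:,:,::-1]);cv2.imwrite('pics/side0.png',b[:,:,::-1])
s=get_state();print(s)
for n in("scene","side"):
  c=calibration(n);v=np.array(c['view']);print(n,c['mtx'],c['dist_coeffs'],-v[:3,:3].T@v[:3,3],v[2,:3])
print(calibration("wrist"))
E
```

```text
pics
{'t': 0.1, 'qpos': array([ 9.74662679e-01,  2.91221554e-01, -1.54026706e-01,  1.12670784e+00,
       -2.90371900e-05,  1.43148030e+00]), 'qd': array([-0.00032542, -0.00141127,  0.00212946, -0.0019043 , -0.00070607,
       -0.00229158]), 'joint_torque': array([ 1.03184251e-03, -5.37976599e+01,  3.31920505e+01,  9.23088955e-03,
       -2.65367426e-04,  7.49181504e-05]), 'tcp_pos': array([0.23136882, 0.4708389 , 0.23079999]), 'orientation': array([-1.94917486e-04,  2.26427899e-01,  9.74027756e-01, -5.46339495e-04]), 'wrist_force': array([ 0.06313939, -0.9348232 , -0.07863347]), 'torque': array([ 0.00049655, -0.06113665, -0.00837941]), 'gripper_force': 0.0, 'grip_width': 0.0855564503194817}
scene [[546.28725898   0.         314.11560242]
 [  0.         546.28725898 236.43166771]
 [  0.           0.           1.        ]] [-0.02553067  0.          0.          0.          0.        ] [ 0.94893083 -0.46867775  0.85359167] [-0.43129682  0.49540302 -0.75402845]
side [[579.33430194   0.         320.14183146]
 [  0.         579.33430194 237.67527553]
 [  0.           0.           1.        ]] [-0.18570899  0.          0.          0.          0.        ] [ 0.25732915 -0.7256111   1.04750929] [ 0.24707385  0.59471028 -0.76503215]
{'mtx': array([[422.87765229,   0.        , 319.28267703],
       [  0.        , 422.87765229, 233.48084796],
       [  0.        ,   0.        ,   1.        ]]), 'dist_coeffs': array([-0.0896675,  0.       ,  0.       ,  0.       ,  0.       ]), 'tool_from_camera': array([[ 1.55315974e-03, -9.58487382e-01, -2.85130719e-01,
         7.37428830e-02],
       [ 9.99998777e-01,  1.54142577e-03,  2.65564798e-04,
         3.57950640e-04],
       [ 1.84967331e-04, -2.85130782e-01,  9.58488603e-01,
        -1.42310229e-01],
       [ 0.00000000e+00,  0.00000000e+00,  0.00000000e+00,
         1.00000000e+00]])}
```

View pics/scene0.png

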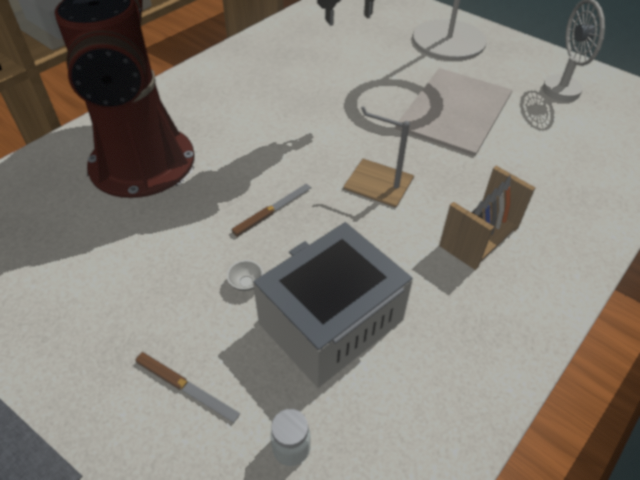

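View pics/side0.png

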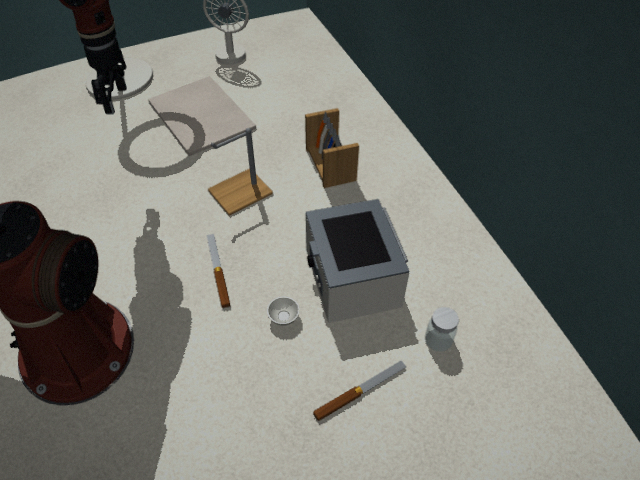

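Candidates for the blade: knife A at scene (270,210) / side (218,270), and knife B at scene (187,387) / side (360,390). B lies nearer the side camera (more −y), so it is the rightmost and I choose it. The tank is at side (357,257), the hook at side (245,165), the rack at (332,150), the jar at (442,328) and the dish at (284,312).

```bash
cat > h.py <<'E'
from bench import *
import cv2,numpy as np
def ray(n,p):
    c=calibration(n);v=np.array(c['view'])
    u=cv2.undistortPoints(np.array([[p]],float),np.array(c['mtx']),np.array(c['dist_coeffs']))[0,0]
    return -v[:3,:3].T@v[:3,3], v[:3,:3].T@np.array([u[0],u[1],1])
def onz(n,p,z):
    o,d=ray(n,p);return o+d*(z-o[2])/d[2]
def tri(p,q,a='scene',b='side'):
    o1,d1=ray(a,p);o2,d2=ray(b,q)
    t=np.linalg.lstsq(np.c_[d1,-d2],o2-o1,rcond=None)[0]
    x,y=o1+d1*t[0],o2+d2*t[1];return (x+y)/2,np.linalg.norm(x-y)
def proj(n,P):
    c=calibration(n);v=np.array(c['view'])
    return cv2.projectPoints(np.array(P,float).reshape(-1,3),cv2.Rodrigues(v[:3,:3])[0],v[:3,3],np.array(c['mtx']),np.array(c['dist_coeffs']))[0][:,0]
E
cat > m.py <<'E'
from h import *
np.set_printoptions(precision=4,suppress=True)
for n in('scene','side'):
    im=np.load(f'pics/{n}0.npy');hsv=cv2.cvtColor(im,cv2.COLOR_RGB2HSV)
    m=((hsv[...,0]<16)&(hsv[...,1]>120)&(hsv[...,2]>60)).astype(np.uint8)
    k,l,st,ce=cv2.connectedComponentsWithStats(m)
    for i in range(1,k):
        if 150<st[i,4]<900:
            ys,xs=np.where(l==i);(c,wh,a)=cv2.minAreaRect(np.c_[xs,ys].astype(np.float32))
            w=cv2.fitLine(np.c_[xs,ys].astype(np.float32),cv2.DIST_L2,0,.01,.01).ravel()
            e1=np.array(c)+w[:2]*max(wh)/2;e2=np.array(c)-w[:2]*max(wh)/2
            print(n,st[i],ce[i],onz(n,ce[i],.010),'ends',e1,e2,onz(n,e1,.01),onz(n,e2,.01))
a=np.load('pics/side0.npy')[190:430,260:480,::-1];cv2.imwrite('pics/c1.png',cv2.resize(a,None,fx=2.5,fy=2.5,interpolation=2))
a=np.load('pics/scene0.npy')[80:430,130:430,::-1];cv2.imwrite('pics/c2.png',cv2.resize(a,None,fx=1.7,fy=1.7,interpolation=2))
E
python3 m.py
```

```text
scene [147 160  43  27 372] [167.1505 175.6882] [0.0953 0.0027 0.01  ] ends [191.294 165.047] [147.4868 184.8709] [0.1088 0.0626 0.01  ] [ 0.0861 -0.0455  0.01  ]
side [214 269  15  37 279] [221.4695 287.1756] [0.3378 0.0304 0.01  ] ends [225.2201 304.3   ] [217.6337 269.4274] [ 0.3327 -0.016   0.01  ] [0.3433 0.0807 0.01  ]
side [108 304  20  46 407] [118.5455 327.5184] [0.102  0.0103 0.01  ] ends [121.6456 348.8594] [116.4355 302.6272] [ 0.0987 -0.0437  0.01  ] [0.1089 0.0756 0.01  ]
side [314 387  47  32 431] [335.7587 402.8631] [ 0.464  -0.3125  0.01  ] ends [358.1052 389.8469] [315.1007 414.8297] [ 0.5149 -0.3039  0.01  ] [ 0.4183 -0.3204  0.01  ]
```

View pics/c1.png

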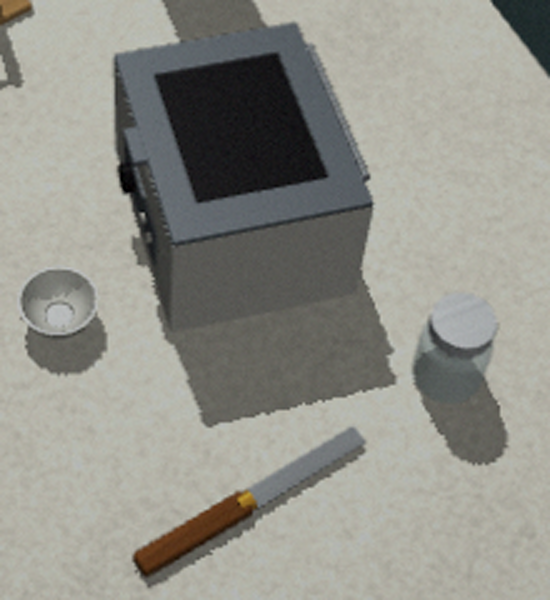

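View pics/c2.png

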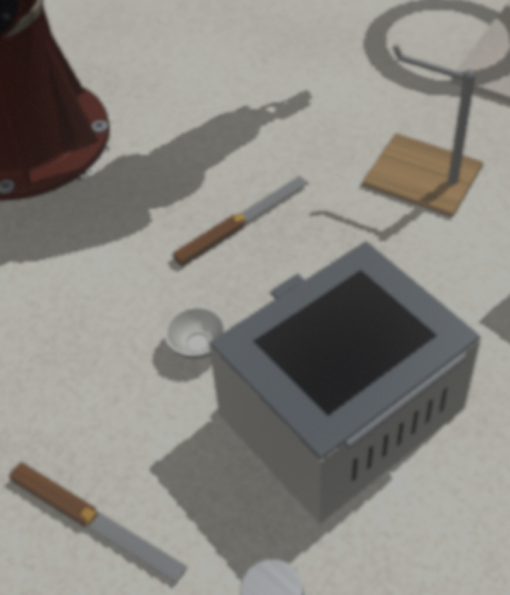

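Crop c1 confirms knife B: wooden handle butt at side (316,416), tip at side (404,365), tip at scene (235,419). The lid tab shows at side (313,248), and lid corners are visible in both views. c2 shows the hook rod from its turned-up end at scene (364,115) to the post top at (405,125).

```bash
cat > m2.py <<'E'
from h import *
np.set_printoptions(precision=4,suppress=True)
S=lambda x,y:(260+x/2.5,190+y/2.5)
C=lambda x,y:(130+x/1.7,80+y/1.7)
lc=dict(fl=(C(367,243),S(115,56)),rl=(C(479,339),S(296,25)),rr=(C(322,456),S(372,205)),fr=(C(212,343),S(173,242)))
P={}
for k,(a,b) in lc.items(): P[k]=(onz('scene',a,.131)+onz('side',b,.131))/2;print(k,tri(a,b),onz('scene',a,.131),onz('side',b,.131))
c=sum(P.values())/4;ax=(P['rl']+P['rr']-P['fl']-P['fr'])/2;ay=(P['fl']+P['rl']-P['fr']-P['rr'])/2
print('lid c',c,np.linalg.norm(ax),np.linalg.norm(ay),'yaw',np.arctan2(ax[1],ax[0]),np.arctan2(-ay[0],ay[1]))
print('tab',onz('side',S(130,146),.131),onz('scene',C(288,287),.131))
for nm,a,b in(('butt',C(17,473),S(142,567)),('tip',C(179,576),S(361,438))):print(nm,onz('scene',a,.008),onz('side',b,.008))
print('hook foot side',[onz('side',q,.01)[:2] for q in((208,190),(243,170),(272,190),(232,213))])
print('hook foot scene',[onz('scene',C(*q),.01)[:2] for q in((362,185),(395,134),(482,162),(452,215))])
a=onz('scene',C(399,62),.18);b=onz('scene',C(468,76),.18);print('rod',a,b,proj('side',[a,b]),np.arctan2(*(b-a)[1::-1]))
print('post',tri(C(468,76),(250.5,130)), 'jar',onz('side',(444,319),.085),'dish',onz('side',(283.5,306),.03),'rack',onz('side',(322,115),.12),onz('side',(358,148),.12))
E
python3 m2.py
```

```text
fl (array([0.5542, 0.0712, 0.1244]), np.float64(0.0024802258292598556)) [0.5572 0.0678 0.131 ] [0.552  0.0639 0.131 ]
rl (array([0.7161, 0.0453, 0.1247]), np.float64(0.0013502580462585259)) [0.7179 0.0416 0.131 ] [0.7128 0.0391 0.131 ]
rr (array([ 0.6856, -0.1546,  0.1246]), np.float64(0.004540296687249128)) [ 0.6871 -0.1549  0.131 ] [ 0.6826 -0.1611  0.131 ]
fr (array([ 0.5243, -0.1301,  0.1251]), np.float64(0.001257651855209927)) [ 0.5274 -0.1321  0.131 ] [ 0.5227 -0.1346  0.131 ]
lid c [ 0.62   -0.0463  0.131 ] 0.16223762405502626 0.20106860899709356 yaw -0.15520996913740417 -0.1498743535044602
tab [ 0.5272 -0.0334  0.131 ] [ 0.5353 -0.0319  0.131 ]
butt [ 0.4234 -0.3207  0.008 ] [ 0.4201 -0.3246  0.008 ]
tip [ 0.625  -0.2861  0.008 ] [ 0.6234 -0.2897  0.008 ]
hook foot side [array([0.3885, 0.3334]), array([0.4929, 0.37  ]), array([0.5392, 0.2717]), array([0.4229, 0.234 ])]
hook foot scene [array([0.4222, 0.2331]), array([0.3925, 0.3413]), array([0.5146, 0.3736]), array([0.5422, 0.2662])]
rod [0.4282 0.2841 0.18  ] [0.5054 0.3165 0.18  ] [[220.095  146.961 ]
 [248.1591 130.241 ]] 0.39668063063445924
post (array([0.5093, 0.3094, 0.1855]), np.float64(0.0009428216993091928)) jar [ 0.7151 -0.262   0.085 ] dish [ 0.4441 -0.0791  0.03  ] rack [0.7173 0.3756 0.12  ] [0.7492 0.224  0.12  ]
```

Fits: tank centre about (0.620, −0.046) with yaw −0.152. Blade origin about (0.498, −0.3095) with yaw 0.170. First move goes toward the blade.

Emit:
arm_command(steps=[{"tx": -0.0345,"ty": -0.0355,"grip": 1},{"tx": -0.0345,"ty": -0.0355,"grip": 1},{"tx": -0.0345,"ty": -0.0355,"grip": 1},{"tx": -0.0345,"ty": -0.0355,"grip": 1},{"tx": -0.0345,"ty": -0.0355,"grip": 1},{"tx": -0.0345,"ty": -0.0355,"grip": 1},{"tx": -0.0345,"ty": -0.0355,"grip": 1},{"tx": -0.0345,"ty": -0.0355,"grip": 1}], newtons=60)

```text
$.steps[0]: bad value
```

Emit:
arm_command(steps=[{"tx": -0.0345,"ty": -0.0355,"grip": 1},{"tx": -0.0345,"ty": -0.0355,"grip": 1},{"tx": -0.0345,"ty": -0.0355,"grip": 1},{"tx": -0.0345,"ty": -0.0355,"grip": 1},{"tx": -0.0345,"ty": -0.0355,"grip": 1},{"tx": -0.0345,"ty": -0.0355,"grip": 1},{"tx": -0.0345,"ty": -0.0355,"grip": 1},{"tx": -0.02,"ty": -0.02,"grip": 1}])

```text
$.steps[0]: bad value
```

Emit:
arm_command(steps=[{"twist": -0.13,"grip": 1},{"twist": -0.13,"grip": 1},{"twist": -0.13,"grip": 1},{"twist": -0.13,"grip": 1},{"twist": -0.105,"grip": 1},{"grip": 1}])

```text
$.steps[0]: bad value
```

```bash
cat >> h.py <<'E'
from scipy.spatial.transform import Rotation as Ro
def pose():
    s=get_state();w,x,y,z=s['orientation'];R=Ro.from_quat([x,y,z,w]).as_matrix()
    return s,R,np.array(s['tcp_pos']),np.arctan2(R[1,0],R[0,0])
def go(x,y,z,psi):
    s,R,p,ps=pose();d=np.array([x,y,z])-p
    print('t %.2f p %s psi %.3f'%(s['t'],p.round(4),ps),'shift',(R.T@d).round(4),'twist %.3f'%((ps-psi+np.pi)%(2*np.pi)-np.pi),'w %.4f F %s gf %.1f'%(s['grip_width'],np.round(s['wrist_force'],1),s['gripper_force']))
def wray(p,R,t):
    c=calibration('wrist');T=np.array(c['tool_from_camera'])
    u=cv2.undistortPoints(np.array([[p]],float),np.array(c['mtx']),np.array(c['dist_coeffs']))[0,0]
    return t+R@T[:3,3], R@T[:3,:3]@np.array([u[0],u[1],1])
def wz(p,R,t,z):
    o,d=wray(p,R,t);return o+d*(z-o[2])/d[2]
E
python3 - <<'E'
from h import *
np.set_printoptions(precision=4,suppress=True)
s,R,t,ps=pose();im=capture('wrist')
cv2.imwrite('pics/w1.png',im[:,:,::-1])
hsv=cv2.cvtColor(im,cv2.COLOR_RGB2HSV)
m=((hsv[...,0]<16)&(hsv[...,1]>120)&(hsv[...,2]>40)).astype(np.uint8)
k,l,st,ce=cv2.connectedComponentsWithStats(m)
for i in range(1,k):
    if st[i,4]>600:
        ys,xs=np.where(l==i);q=np.c_[xs,ys].astype(np.float32)
        c,wh,a=cv2.minAreaRect(q);B=cv2.boxPoints((c,wh,a))
        W=np.array([wz(b,R,t,.012) for b in B]);print(st[i],c,wh,'centre',W.mean(0),W[:,:2])
        w=cv2.fitLine(q,cv2.DIST_L2,0,.01,.01).ravel();e=wz(w[2:]+60*w[:2],R,t,.01)-wz(w[2:]-60*w[:2],R,t,.01);print('yaw',np.arctan2(e[1],e[0]))
go(.488,-.311,.2,3.31)
E
```

```text
t 0.15 p [0.2314 0.4709 0.2309] psi 2.685 shift [-0.5752 -0.5885  0.0314] twist -0.625 w 0.0851 F [ 0.2 -0.1  0.5] gf 0.0
```

Emit:
arm_command(steps=[{"tx": -0.0345,"ty": -0.0355,"tz": 0,"twist": 0,"grip": 1},{"tx": -0.0345,"ty": -0.0355,"tz": 0,"twist": 0,"grip": 1},{"tx": -0.0345,"ty": -0.0355,"tz": 0,"twist": 0,"grip": 1},{"tx": -0.0345,"ty": -0.0355,"tz": 0,"twist": 0,"grip": 1},{"tx": -0.0345,"ty": -0.0355,"tz": 0,"twist": 0,"grip": 1},{"tx": -0.0345,"ty": -0.0355,"tz": 0,"twist": 0,"grip": 1},{"tx": -0.0345,"ty": -0.0355,"tz": 0,"twist": 0,"grip": 1},{"tx": -0.0345,"ty": -0.0355,"tz": 0,"twist": 0,"grip": 1}], newtons=60)

```text
t: 0.95
tcp_pos: [0.3541, 0.0927, 0.2314]
orientation: [0.0, 0.226, 0.974, 0.0]
wrist_force: [1.3, -0.2, 0.1]
grip_width: 0.0854
gripper_force: 0.0
```

Emit:
arm_command(steps=[{"tx": -0.0345,"ty": -0.0355,"tz": 0,"twist": 0,"grip": 1},{"tx": -0.0345,"ty": -0.0355,"tz": 0,"twist": 0,"grip": 1},{"tx": -0.0345,"ty": -0.0355,"tz": 0,"twist": 0,"grip": 1},{"tx": -0.0345,"ty": -0.0355,"tz": 0,"twist": 0,"grip": 1},{"tx": -0.0345,"ty": -0.0355,"tz": 0,"twist": 0,"grip": 1},{"tx": -0.0345,"ty": -0.0355,"tz": 0,"twist": 0,"grip": 1},{"tx": -0.0345,"ty": -0.0355,"tz": 0,"twist": 0,"grip": 1},{"tx": -0.0345,"ty": -0.0355,"tz": 0,"twist": 0,"grip": 1}])

```text
t: 1.75
tcp_pos: [0.4765, -0.2842, 0.2311]
orientation: [-0.0, 0.227, 0.974, 0.0]
wrist_force: [1.6, -0.1, 0.3]
grip_width: 0.0853
gripper_force: 0.0
```

Emit:
arm_command(steps=[{"tx": 0,"ty": 0,"tz": 0,"twist": -0.13,"grip": 1},{"tx": 0,"ty": 0,"tz": 0,"twist": -0.13,"grip": 1},{"tx": 0,"ty": 0,"tz": 0,"twist": -0.13,"grip": 1},{"tx": 0,"ty": 0,"tz": 0,"twist": -0.13,"grip": 1},{"tx": 0,"ty": 0,"tz": 0,"twist": -0.105,"grip": 1},{"tx": 0,"ty": 0,"tz": 0,"twist": 0,"grip": 1}])

```text
t: 2.35
tcp_pos: [0.4763, -0.282, 0.231]
orientation: [-0.0, -0.085, 0.996, 0.0]
wrist_force: [-0.3, 0.1, -0.4]
grip_width: 0.0852
gripper_force: 0.0
```

```bash
cat > w.py <<'E'
from h import *
import sys
np.set_printoptions(precision=4,suppress=True)
s,R,t,ps=pose();im=capture('wrist')
cv2.imwrite(sys.argv[1],im[:,:,::-1])
hsv=cv2.cvtColor(im,cv2.COLOR_RGB2HSV)
m=((hsv[...,0]<16)&(hsv[...,1]>120)&(hsv[...,2]>40)).astype(np.uint8)
k,l,st,ce=cv2.connectedComponentsWithStats(m)
for i in range(1,k):
    if st[i,4]>600:
        ys,xs=np.where(l==i);q=np.c_[xs,ys].astype(np.float32)
        c,wh,a=cv2.minAreaRect(q);B=cv2.boxPoints((c,wh,a))
        W=np.array([wz(b,R,t,.012) for b in B]);print(st[i],c,wh,'centre',W.mean(0),W[:,:2].tolist())
        w=cv2.fitLine(q,cv2.DIST_L2,0,.01,.01).ravel();e=wz(w[2:]+60*w[:2],R,t,.01)-wz(w[2:]-60*w[:2],R,t,.01);print('yaw',np.arctan2(e[1],e[0]))
go(.488,-.311,.2,3.31)
E
python3 w.py pics/w1.png
```

```text
[ 274  121   25  114 2387] (285.9888916015625, 177.500244140625) (113.41644287109375, 22.438905715942383) centre [ 0.4667 -0.3115  0.012 ] [[0.41998868959362673, -0.3291591340068166], [0.4164775054157884, -0.31080621771516675], [0.5132385221985125, -0.2932327334032025], [0.5171092143052003, -0.31291008799119835]]
yaw 0.17785720759579302
t 2.40 p [ 0.4763 -0.282   0.2311] psi -2.976 shift [-0.0067 -0.0306  0.0311] twist -0.003 w 0.0854 F [0.  0.3 0.1] gf 0.0
```

Emit:
arm_command(steps=[{"tx": -0.0016,"ty": -0.0137,"tz": 0.04,"twist": -0.008,"grip": 1},{"tx": -0.0016,"ty": -0.0137,"tz": 0.045,"twist": 0,"grip": 1},{"tx": 0,"ty": 0,"tz": 0.045,"twist": 0,"grip": 0.4},{"tx": 0,"ty": 0,"tz": 0.045,"twist": 0,"grip": 0.2},{"tx": 0,"ty": 0,"tz": 0.035,"twist": 0,"grip": 0.1},{"tx": 0,"ty": 0,"tz": 0.017,"twist": 0,"grip": 0.1},{"tx": 0,"ty": 0,"tz": 0,"twist": 0,"grip": 0.1},{"tx": 0,"ty": 0,"tz": 0,"twist": 0,"grip": -1}], newtons=70)

```text
t: 3.2
tcp_pos: [0.4844, -0.3086, 0.0047]
orientation: [-0.0, -0.087, 0.996, 0.0]
wrist_force: [-0.0, -0.7, 0.5]
grip_width: 0.0337
gripper_force: 0.0
```

Emit:
arm_command(steps=[{"tx": 0,"ty": 0,"tz": 0,"twist": 0,"grip": -1},{"tx": 0,"ty": 0,"tz": 0,"twist": 0,"grip": -1},{"tx": 0,"ty": 0,"tz": 0,"twist": 0,"grip": -1},{"tx": 0,"ty": 0,"tz": 0,"twist": 0,"grip": -1}])

```text
t: 3.6
tcp_pos: [0.4853, -0.3093, 0.006]
orientation: [0.001, -0.088, 0.996, -0.001]
wrist_force: [-1.0, -0.3, 7.1]
grip_width: 0.0178
gripper_force: 69.3
```

Emit:
arm_command(steps=[{"tx": 0,"ty": 0,"tz": -0.02,"twist": 0,"grip": -1},{"tx": 0,"ty": 0,"tz": -0.04,"twist": 0,"grip": -1},{"tx": 0,"ty": 0,"tz": -0.045,"twist": 0,"grip": -1},{"tx": 0,"ty": 0,"tz": -0.045,"twist": 0,"grip": -1},{"tx": 0,"ty": 0,"tz": -0.03,"twist": 0.07,"grip": -1},{"tx": 0,"ty": 0,"tz": 0,"twist": 0.13,"grip": -1},{"tx": 0,"ty": 0,"tz": 0,"twist": 0.128,"grip": -1}])

```text
t: 4.3
tcp_pos: [0.4851, -0.3091, 0.1866]
orientation: [0.002, 0.079, 0.997, -0.001]
wrist_force: [-0.6, 0.8, -1.4]
grip_width: 0.0179
gripper_force: 68.7
```

Emit:
arm_command(steps=[{"tx": 0.0233,"ty": 0.035,"tz": 0,"twist": 0,"grip": -1},{"tx": 0.0233,"ty": 0.035,"tz": 0,"twist": 0,"grip": -1},{"tx": 0.0233,"ty": 0.035,"tz": 0,"twist": 0,"grip": -1},{"tx": 0.0233,"ty": 0.035,"tz": 0,"twist": 0,"grip": -1},{"tx": 0.0233,"ty": 0.035,"tz": 0,"twist": 0,"grip": -1},{"tx": 0.0233,"ty": 0.035,"tz": 0,"twist": 0,"grip": -1},{"tx": 0.0233,"ty": 0.035,"tz": 0,"twist": 0,"grip": -1},{"tx": 0.0233,"ty": 0.035,"tz": 0,"twist": 0,"grip": -1}])

```text
t: 5.1
tcp_pos: [0.3417, -0.0024, 0.185]
orientation: [0.001, 0.076, 0.997, -0.0]
wrist_force: [0.7, 0.6, -1.3]
grip_width: 0.0178
gripper_force: 68.8
```

Emit:
arm_command(steps=[{"tx": 0,"ty": 0,"tz": 0.03,"twist": 0,"grip": -1},{"tx": 0,"ty": 0,"tz": 0.037,"twist": 0,"grip": -1},{"tx": 0,"ty": 0,"tz": 0,"twist": 0,"grip": -1}])

```text
t: 5.4
tcp_pos: [0.3399, -0.0027, 0.1154]
orientation: [-0.002, 0.076, 0.997, 0.0]
wrist_force: [-1.2, 0.3, -0.1]
grip_width: 0.0177
gripper_force: 68.8
```

Run:
```python
from h import *
go(.343,-.004,.119,2.9896)
a=capture('side');b=capture('scene')
A=cv2.resize(a[200:330,200:420,::-1],None,fx=3.6,fy=3.6,interpolation=2)
cv2.imwrite('pics/c3s.png',A)
B=cv2.resize(b[160:330,160:380,::-1],None,fx=3.4,fy=3.4,interpolation=2)
cv2.imwrite('pics/c3c.png',B)
```

```text
t 5.40 p [ 0.3399 -0.0027  0.1154] psi 2.990 shift [-0.0032 -0.0008 -0.0036] twist 0.001 w 0.0177 F [-1.2  0.3 -0.1] gf 68.8
```

View pics/c3s.png

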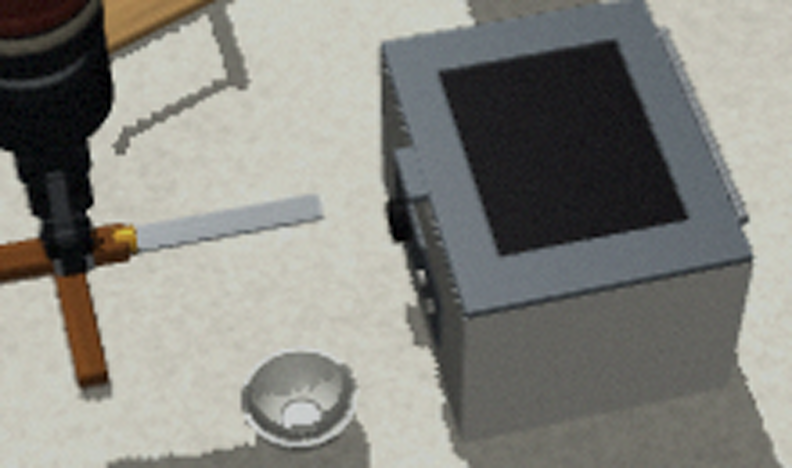

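View pics/c3c.png

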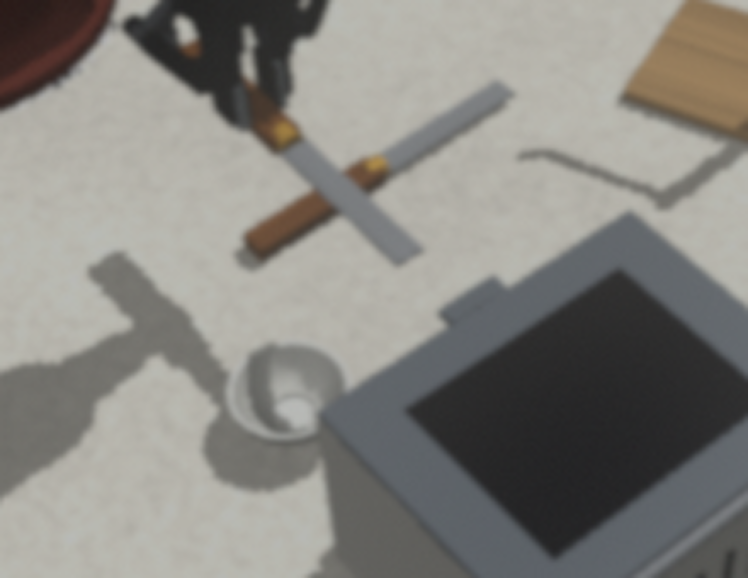

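c3s shows the blade in hand, level, with its tip at side (289.2,257.5) and the lid tab just ahead at side (312,249). c3c shows the tip at scene (280.9,235.9) and the middle of the tab's outer edge at scene (297.8,246.9).

Run:
```python
from h import *
np.set_printoptions(precision=4,suppress=True)
S=lambda x,y:(200+x/3.6,200+y/3.6)
C=lambda x,y:(160+x/3.4,160+y/3.4)
print('tip',tri(C(411,258),S(321,207)))
print('root',tri(C(291,142),S(137,239)))
for a,b in((C(442,314),S(410,199)),(C(495,278),S(396,152))):print('tab',tri(a,b))
print('lid fr',tri(C(321,411),S(467,314)),'fl',tri(C(630,213),S(382,45)))
```

```text
tip (array([ 0.4802, -0.0224,  0.1127]), np.float64(0.003292925941399885))
root (array([ 0.375 , -0.0083,  0.118 ]), np.float64(0.0046617797846352825))
tab (array([ 0.5257, -0.0462,  0.1255]), np.float64(0.0018537023377955093))
tab (array([ 0.5307, -0.0118,  0.1267]), np.float64(0.002532856539981571))
lid fr (array([ 0.5243, -0.1313,  0.127 ]), np.float64(0.0035545051370047456)) fl (array([0.5539, 0.0697, 0.1259]), np.float64(0.002795324748270922))
```

Emit:
arm_command(steps=[{"tx": 0,"ty": 0,"tz": -0.003,"twist": 0,"grip": -1},{"tx": -0.02,"ty": 0,"tz": 0,"twist": 0,"grip": -1},{"tx": -0.02,"ty": 0,"tz": 0,"twist": 0,"grip": -1},{"tx": -0.015,"ty": 0,"tz": 0,"twist": 0,"grip": -1},{"tx": -0.015,"ty": 0,"tz": 0,"twist": 0,"grip": -1},{"tx": -0.01,"ty": 0,"tz": 0,"twist": 0,"grip": -1},{"tx": 0,"ty": 0,"tz": 0,"twist": 0,"grip": -1}], newtons=110)

```text
t: 6.2
tcp_pos: [0.4233, -0.0162, 0.1214]
orientation: [0.001, 0.076, 0.997, -0.0]
wrist_force: [-0.5, 0.2, -0.7]
grip_width: 0.016
gripper_force: 110.0
```

Emit:
arm_command(steps=[{"tx": 0,"ty": 0,"tz": -0.015,"twist": 0,"grip": -1},{"tx": 0,"ty": 0,"tz": -0.02,"twist": 0,"grip": -1},{"tx": 0,"ty": 0,"tz": -0.005,"twist": 0,"grip": -1},{"tx": 0,"ty": 0,"tz": 0,"twist": 0,"grip": -1}])

```text
t: 6.6
tcp_pos: [0.4214, -0.0157, 0.1609]
orientation: [0.001, 0.076, 0.997, -0.0]
wrist_force: [-0.5, -0.7, -1.8]
grip_width: 0.016
gripper_force: 109.9
```

Run:
```python
from h import *
go(.343,-.004,.119,2.9896)
a=capture('side');
cv2.imwrite('pics/c4.png',cv2.resize(a[170:330,220:440,::-1],None,fx=2.5,fy=2.5,interpolation=2))
```

```text
t 6.60 p [ 0.4214 -0.0157  0.1609] psi 2.990 shift [ 0.0793 -0.0003  0.0418] twist 0.000 w 0.0160 F [-0.5 -0.7 -1.8] gf 109.9
```

View pics/c4.png

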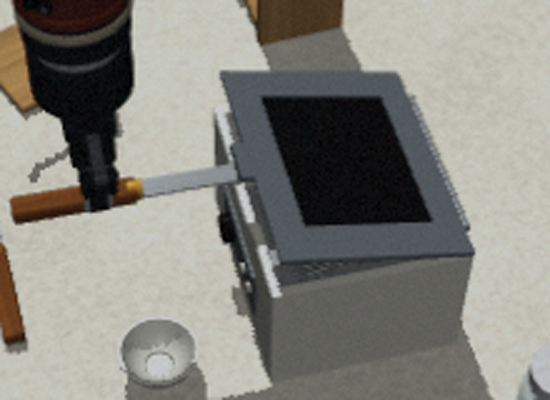

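The blade is under the tab (crop (235,172)) and the lid is rising with it. Next I swing it back.

Emit:
arm_command(steps=[{"tx": -0.015,"ty": 0,"tz": -0.02,"twist": 0,"grip": -1},{"tx": -0.018,"ty": 0,"tz": -0.018,"twist": 0,"grip": -1},{"tx": -0.018,"ty": 0,"tz": -0.014,"twist": 0,"grip": -1},{"tx": -0.02,"ty": 0,"tz": -0.012,"twist": 0,"grip": -1},{"tx": -0.02,"ty": 0,"tz": -0.01,"twist": 0,"grip": -1},{"tx": -0.025,"ty": 0,"tz": -0.008,"twist": 0,"grip": -1}])

```text
t: 7.25
tcp_pos: [0.5357, -0.033, 0.2419]
orientation: [-0.001, 0.076, 0.997, 0.0]
wrist_force: [-1.8, 1.2, -0.7]
grip_width: 0.0163
gripper_force: 110.1
```

Emit:
arm_command(steps=[{"tx": -0.02,"ty": 0,"tz": -0.002,"twist": 0,"grip": -1},{"tx": -0.015,"ty": 0,"tz": 0,"twist": 0,"grip": -1},{"tx": -0.012,"ty": 0,"tz": 0,"twist": 0,"grip": -1},{"tx": -0.006,"ty": 0,"tz": 0,"twist": 0,"grip": -1},{"tx": 0,"ty": 0,"tz": 0,"twist": 0,"grip": -1},{"tx": 0,"ty": 0,"tz": 0,"twist": 0,"grip": -1}])

```text
t: 7.85
tcp_pos: [0.5881, -0.0412, 0.2439]
orientation: [-0.0, 0.076, 0.997, -0.0]
wrist_force: [-0.9, 0.4, -0.5]
grip_width: 0.0161
gripper_force: 110.1
```

Run:
```python
from h import *
go(.343,-.004,.119,2.9896)
a=capture('side');b=capture('scene');np.save('pics/side5.npy',a);np.save('pics/scene5.npy',b)
A=cv2.resize(a[130:330,240:440,::-1],(400,400),interpolation=2);B=cv2.resize(b[150:390,200:440,::-1],(400,400),interpolation=2)
cv2.imwrite('pics/c5.png',np.hstack([A,B]))
```

```text
t 7.85 p [ 0.5881 -0.0412  0.2439] psi 2.990 shift [ 0.2478 -0.0003  0.1251] twist 0.000 w 0.0161 F [-0.9  0.4 -0.5] gf 110.1
```

View pics/c5.png

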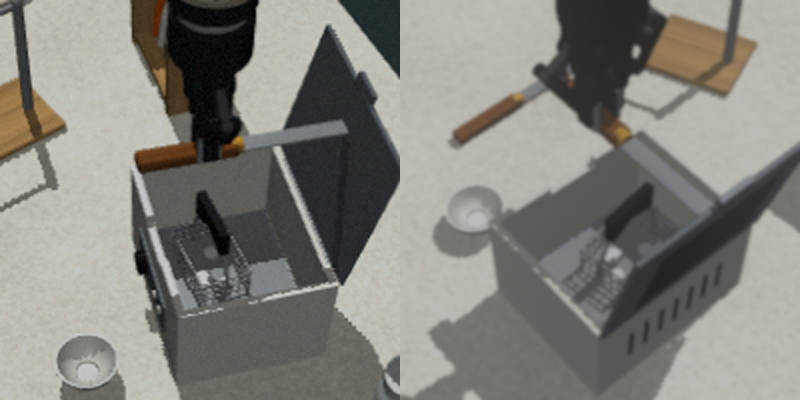

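c5 shows the lid swung up, with its top corner at side (404,143). The basket stands in the tank with the black grip bar from side (341,227) to (353,254). I'll check the lid angle numerically and locate the bar.

Run:
```python
from h import *
np.set_printoptions(precision=4,suppress=True)
u=np.array([.9885,-.1514,0]);n=np.array([.1514,.9885,0]);H=np.array([.702,-.0587,.125])
def pl(cam,p,c):
    o,d=ray(cam,p);X=o+d*(H@n+c-o@n)/(d@n);v=X-H;return v@u,v[2],np.arctan2(v[2],-(v@u))
print('corner',pl('side',(404.5,143.5),.102)); print('tab end +y',pl('side',(422.5,166.5),.018),'tab -y',pl('side',(428.5,180),-.018))
for cam in('side','scene'):
    im=np.load(f'pics/{cam}5.npy');x0,y0,x1,y1=(330,215,366,270) if cam=='side' else (310,250,360,310)
    m=(im[y0:y1,x0:x1].max(2)<38).astype(np.uint8);k,l,st,ce=cv2.connectedComponentsWithStats(m)
    i=1+st[1:,4].argmax();ys,xs=np.where(l==i);r=cv2.minAreaRect(np.c_[xs+x0,ys+y0].astype(np.float32));B=cv2.boxPoints(r)
    print(cam,st[i,4],r,[onz(cam,b,.115)[:2].round(4).tolist() for b in B], onz(cam,r[0],.108))
```

```text
corner (np.float64(0.03999517188463533), np.float64(0.1572565363354853), np.float64(1.8198468125642635))
tab end +y (np.float64(0.04610634627538398), np.float64(0.16876682014106748), np.float64(1.8374841933572257)) tab -y (np.float64(0.04510276354461021), np.float64(0.1670792306542862), np.float64(1.8344600251556067))
side 245 ((345.86322021484375, 241.35379028320312), (32.5380744934082, 8.741573333740234), 60.945396423339844) [[0.595, 0.0098], [0.615, 0.0148], [0.614, -0.0689], [0.5948, -0.0731]] [ 0.6073 -0.025   0.108 ]
scene 40 ((327.4000244140625, 287.70001220703125), (5.81377649307251, 8.944271087646484), 26.56505012512207) [[0.6151, -0.0629], [0.6095, -0.0461], [0.6195, -0.0444], [0.6249, -0.0612]] [ 0.6141 -0.0497  0.108 ]
```

Lid angle about 1.8 rad. I'll retract the blade and lay it down on the free bench near its old place.

Emit:
arm_command(steps=[{"tx": 0.02,"ty": 0,"tz": 0,"twist": 0,"grip": -1},{"tx": 0.04,"ty": 0,"tz": 0,"twist": 0,"grip": -1},{"tx": 0.04,"ty": 0,"tz": 0,"twist": 0,"grip": -1},{"tx": 0,"ty": -0.045,"tz": 0,"twist": 0,"grip": -1},{"tx": 0,"ty": -0.045,"tz": 0,"twist": 0,"grip": -1},{"tx": 0,"ty": -0.045,"tz": 0,"twist": 0,"grip": -1},{"tx": 0,"ty": -0.045,"tz": 0,"twist": 0,"grip": -1},{"tx": 0,"ty": -0.045,"tz": 0,"twist": 0,"grip": -1}])

```text
t: 8.75
tcp_pos: [0.4549, -0.2501, 0.2448]
orientation: [0.0, 0.076, 0.997, -0.0]
wrist_force: [0.4, 0.4, -0.4]
grip_width: 0.0161
gripper_force: 110.1
```

Emit:
arm_command(steps=[{"tx": 0,"ty": -0.045,"tz": 0,"twist": 0,"grip": -1},{"tx": 0,"ty": -0.01,"tz": 0.045,"twist": 0,"grip": -1},{"tx": 0,"ty": 0,"tz": 0.05,"twist": 0,"grip": -1},{"tx": 0,"ty": 0,"tz": 0.05,"twist": 0,"grip": -1},{"tx": 0,"ty": 0,"tz": 0.045,"twist": 0,"grip": -1},{"tx": 0,"ty": 0,"tz": 0.025,"twist": 0,"grip": -1},{"tx": 0,"ty": 0,"tz": 0.008,"twist": 0,"grip": -1},{"tx": 0,"ty": 0,"tz": 0.005,"twist": 0,"grip": -1}])

```text
t: 9.55
tcp_pos: [0.4473, -0.3028, 0.0164]
orientation: [-0.0, 0.076, 0.997, 0.0]
wrist_force: [-0.2, -0.4, -0.3]
grip_width: 0.0162
gripper_force: 110.1
```

Emit:
arm_command(steps=[{"tx": 0,"ty": 0,"tz": 0.005,"twist": 0,"grip": -1},{"tx": 0,"ty": 0,"tz": 0.003,"twist": 0,"grip": -1},{"tx": 0,"ty": 0,"tz": 0,"twist": 0,"grip": -1}], newtons=40)

```text
t: 9.85
tcp_pos: [0.4477, -0.3032, 0.009]
orientation: [0.0, 0.076, 0.997, -0.0]
wrist_force: [0.2, 0.3, -0.6]
grip_width: 0.0163
gripper_force: 110.1
```

Emit:
arm_command(steps=[{"tx": 0,"ty": 0,"tz": 0.0025,"twist": 0,"grip": -1},{"tx": 0,"ty": 0,"tz": 0,"twist": 0,"grip": -1}])

```text
t: 10.05
tcp_pos: [0.4478, -0.3032, 0.0062]
orientation: [0.001, 0.076, 0.997, -0.0]
wrist_force: [0.2, -1.1, 1.4]
grip_width: 0.0163
gripper_force: 110.3
```

Emit:
arm_command(steps=[{"tx": 0,"ty": 0,"tz": 0,"twist": 0,"grip": -0.3},{"tx": 0,"ty": 0,"tz": 0,"twist": 0,"grip": 0.0},{"tx": 0,"ty": 0,"tz": 0,"twist": 0,"grip": 0.2},{"tx": 0,"ty": 0,"tz": 0,"twist": 0,"grip": 0.2},{"tx": 0,"ty": 0,"tz": -0.015,"twist": 0,"grip": 0.2},{"tx": 0,"ty": 0,"tz": -0.03,"twist": 0,"grip": 0.2},{"tx": 0,"ty": 0,"tz": -0.045,"twist": 0,"grip": 0.2},{"tx": 0,"ty": 0,"tz": -0.045,"twist": 0.1,"grip": 0.2}])

```text
t: 10.85
tcp_pos: [0.4468, -0.3024, 0.142]
orientation: [-0.001, 0.126, 0.992, 0.0]
wrist_force: [0.1, -0.4, 0.2]
grip_width: 0.0517
gripper_force: 0.0
```

Emit:
arm_command(steps=[{"tx": 0,"ty": 0,"tz": -0.045,"twist": 0.14,"grip": 0.2},{"tx": 0,"ty": 0,"tz": -0.045,"twist": 0.14,"grip": 0.2},{"tx": 0,"ty": 0,"tz": -0.045,"twist": 0.14,"grip": 0.2},{"tx": 0,"ty": 0,"tz": -0.045,"twist": 0.14,"grip": 0.2},{"tx": 0,"ty": 0,"tz": 0,"twist": 0.14,"grip": 0.2},{"tx": 0,"ty": 0,"tz": 0,"twist": 0.14,"grip": 0.2},{"tx": 0,"ty": 0,"tz": 0,"twist": 0.14,"grip": 0.2},{"tx": 0,"ty": 0,"tz": 0,"twist": 0.14,"grip": 0.2}])

```text
t: 11.65
tcp_pos: [0.4472, -0.3028, 0.3209]
orientation: [-0.0, 0.636, 0.772, -0.0]
wrist_force: [-0.2, 0.2, 0.0]
grip_width: 0.051
gripper_force: 0.0
```

Emit:
arm_command(steps=[{"tx": 0,"ty": 0,"tz": 0,"twist": 0.14,"grip": 0.2},{"tx": 0,"ty": 0,"tz": 0,"twist": 0.14,"grip": 0.2},{"tx": 0,"ty": 0,"tz": 0,"twist": 0.07,"grip": 0.2},{"tx": 0,"ty": 0,"tz": 0,"twist": 0,"grip": 0.2}])

```text
t: 12.05
tcp_pos: [0.4472, -0.3028, 0.3207]
orientation: [-0.0, 0.759, 0.651, -0.0]
wrist_force: [-0.5, -0.2, -0.2]
grip_width: 0.0513
gripper_force: 0.0
```

Run:
```python
from h import *
go(.57,-.06,.28,1.419)
a=capture('side');np.save('pics/side6.npy',a)
A=cv2.resize(a[130:430,220:480,::-1],None,fx=1.5,fy=1.5,interpolation=2)
w=capture('wrist');cv2.imwrite('pics/c6.png',np.hstack([A,cv2.resize(w[:,:,::-1],(400,300)).repeat(1,0) if 0 else np.zeros((450,10,3),np.uint8),np.vstack([cv2.resize(w[:,:,::-1],(390,292)),np.zeros((158,390,3),np.uint8)])]))
```

```text
t 12.05 p [ 0.4472 -0.3028  0.3207] psi 1.419 shift [0.2586 0.0847 0.0407] twist -0.000 w 0.0513 F [-0.5 -0.2 -0.2] gf 0.0
```

View pics/c6.png

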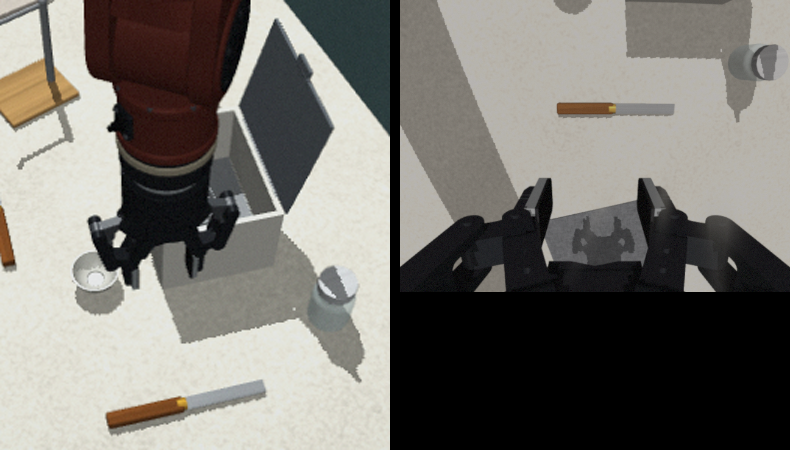

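c6 shows the blade flat on the bench (side crop (185,405)), the lid staying open, and the jar and dish untouched. Next I move above the basket to measure the grip bar with the wrist camera.

Emit:
arm_command(steps=[{"tx": 0.039,"ty": 0.0193,"tz": 0,"twist": 0,"grip": 0.2},{"tx": 0.039,"ty": 0.0193,"tz": 0,"twist": 0,"grip": 0.2},{"tx": 0.039,"ty": 0.0193,"tz": 0,"twist": 0,"grip": 0.2},{"tx": 0.039,"ty": 0.0193,"tz": 0,"twist": 0,"grip": 0.2},{"tx": 0.039,"ty": 0.0193,"tz": 0.01,"twist": 0,"grip": 0.2},{"tx": 0.039,"ty": 0.0193,"tz": 0.01,"twist": 0,"grip": 0.2},{"tx": 0,"ty": 0,"tz": 0,"twist": 0,"grip": 0.2}])

```text
t: 12.85
tcp_pos: [0.5984, -0.0845, 0.2989]
orientation: [-0.001, 0.756, 0.654, -0.0]
wrist_force: [-1.6, -0.3, -0.3]
grip_width: 0.0514
gripper_force: 0.0
```

```bash
cat > bar.py <<'E'
from h import *
np.set_printoptions(precision=4,suppress=True)
s,R,t,ps=pose();im=capture('wrist');np.save('pics/w7.npy',im);cv2.imwrite('pics/w7.png',im[:,:,::-1])
m=(im.max(2)<45).astype(np.uint8);k,l,st,ce=cv2.connectedComponentsWithStats(m)
for i in range(1,k):
    if st[i,4]>150:
        ys,xs=np.where(l==i);r=cv2.minAreaRect(np.c_[xs,ys].astype(np.float32));B=cv2.boxPoints(r)
        W=np.array([wz(b,R,t,.12) for b in B]);e=W[1]-W[0];f=W[2]-W[1];e=e if np.linalg.norm(e)>np.linalg.norm(f) else f
        print(st[i],r,W.mean(0),'size',np.linalg.norm(W[1]-W[0]),np.linalg.norm(W[2]-W[1]),'yaw',np.arctan2(e[1],e[0]))
go(.606,-.03,.2,1.419)
E
python3 bar.py
```

```text
[313  75  22  89 802] ((323.9222717285156, 119.27970886230469), (88.2806396484375, 11.206608772277832), 82.33319854736328) [ 0.6099 -0.0203  0.12  ] size 0.008084278643195416 0.0638736300500095 yaw -1.571101501530204
[    0   294   277   186 23805] ((138.0, 386.5), (185.0, 276.0), 90.0) [ 0.3953 -0.2403  0.12  ] size 0.24657773150786216 0.2031901535693302 yaw -0.12793882108080215
[  278   294   215   186 13017] ((402.2960510253906, 427.31072998046875), (159.5165252685547, 219.95814514160156), 32.20412826538086) [ 0.6421 -0.3223  0.12  ] size 0.22879937364232966 0.1557654422394972 yaw 0.95415624896264
[ 530  374  110  106 7573] ((584.4999389648438, 426.4999694824219), (108.99998474121094, 104.99998474121094), -0.0) [ 0.8276 -0.3454  0.12  ] size 0.13208223487655316 0.11209627216189105 yaw 1.6152465744748714
t 12.90 p [ 0.5975 -0.0866  0.2996] psi 1.425 shift [0.0572 0.0004 0.0996] twist 0.006 w 0.0515 F [ 0.6 -0.2 -1.1] gf 0.0
```

Emit:
arm_command(steps=[{"tx": 0,"ty": 0,"tz": 0,"twist": -0.146,"grip": 0.2},{"tx": 0.035,"ty": 0.0065,"tz": 0.0,"twist": 0,"grip": 0.2},{"tx": 0.031,"ty": 0.006,"tz": 0.02,"twist": 0,"grip": 0.2},{"tx": 0,"ty": 0,"tz": 0.045,"twist": 0,"grip": 0.2},{"tx": 0,"ty": 0,"tz": 0.045,"twist": 0,"grip": 0.2},{"tx": 0,"ty": 0,"tz": 0.04,"twist": 0,"grip": 0.2},{"tx": 0,"ty": 0,"tz": 0,"twist": 0,"grip": 0.2}])

```text
t: 13.6
tcp_pos: [0.6059, -0.0235, 0.1462]
orientation: [-0.004, 0.709, 0.705, -0.003]
wrist_force: [-0.4, -0.3, 1.7]
grip_width: 0.0515
gripper_force: 0.0
```

```bash
sed -i 's/^go.*/go(.6099,-.0203,.108,1.571)/' bar.py; python3 bar.py
```

```text
[ 321  189   23  129 2405] ((332.0, 253.0), (128.0, 22.0), 90.0) [ 0.6103 -0.0102  0.12  ] size 0.008878226289495172 0.05734873618896169 yaw -1.5577091425457463
[    0   294   640   186 49499] ((319.5, 386.5), (185.0, 639.0), 90.0) [ 0.6033 -0.0881  0.12  ] size 0.29610613809693487 0.120831007091167 yaw 0.001073169341818716
t 13.65 p [ 0.6079 -0.0237  0.1496] psi 1.566 shift [0.0034 0.0021 0.0416] twist -0.005 w 0.0514 F [-0.4 -0.2  0.5] gf 0.0
```

Emit:
arm_command(steps=[{"tx": 0.003,"ty": 0.002,"tz": 0.02,"twist": -0.004,"grip": 0.2},{"tx": 0,"ty": 0,"tz": 0.02,"twist": 0,"grip": 0.1},{"tx": 0,"ty": 0,"tz": 0,"twist": 0,"grip": -0.3},{"tx": 0,"ty": 0,"tz": 0,"twist": 0,"grip": -0.6},{"tx": 0,"ty": 0,"tz": 0,"twist": 0,"grip": -1},{"tx": 0,"ty": 0,"tz": 0,"twist": 0,"grip": -1},{"tx": 0,"ty": 0,"tz": 0,"twist": 0,"grip": -1}], newtons=70)

```text
t: 14.35
tcp_pos: [0.6129, -0.0206, 0.1135]
orientation: [0.001, 0.708, 0.707, 0.001]
wrist_force: [-1.9, -1.3, 6.7]
grip_width: 0.0072
gripper_force: 69.1
```

Emit:
arm_command(steps=[{"tx": 0,"ty": 0,"tz": -0.01,"twist": 0,"grip": -1},{"tx": 0,"ty": 0,"tz": -0.01,"twist": 0,"grip": -1},{"tx": 0,"ty": 0,"tz": 0,"twist": 0,"grip": -1},{"tx": 0,"ty": 0,"tz": 0,"twist": 0,"grip": -1}])

```text
t: 14.75
tcp_pos: [0.6123, -0.0201, 0.1315]
orientation: [0.0, 0.707, 0.707, 0.0]
wrist_force: [-0.2, 0.2, -2.3]
grip_width: 0.0075
gripper_force: 68.8
```

```bash
python3 bar.py
```

```text
[    0   211   640   269 55330] ((319.5, 345.0), (268.0, 639.0), 90.0) [ 0.6117 -0.0547  0.12  ] size 0.25319411746339004 0.14890777193052077 yaw 0.0005060426545580194
[269 303  19  12 178] ((278.0, 308.5), (11.0, 18.0), 90.0) [ 0.5949 -0.0239  0.12  ] size 0.007221796391477162 0.00490468173768472 yaw 0.003568755812023863
t 14.80 p [ 0.6119 -0.02    0.131 ] psi 1.570 shift [-0.0003 -0.002   0.023 ] twist -0.001 w 0.0072 F [-0.3  1.2 -2.1] gf 68.8
```

Emit:
arm_command(steps=[{"tx": 0,"ty": 0,"tz": -0.02,"twist": 0,"grip": -1},{"tx": 0,"ty": 0,"tz": -0.025,"twist": 0,"grip": -1},{"tx": 0,"ty": 0,"tz": -0.03,"twist": 0,"grip": -1},{"tx": 0,"ty": 0,"tz": -0.03,"twist": 0,"grip": -1},{"tx": 0,"ty": 0,"tz": -0.025,"twist": 0,"grip": -1},{"tx": 0,"ty": 0,"tz": -0.015,"twist": 0,"grip": -1}])

```text
t: 15.4
tcp_pos: [0.6122, -0.02, 0.2776]
orientation: [0.001, 0.707, 0.707, 0.0]
wrist_force: [0.0, 0.9, -2.4]
grip_width: 0.0075
gripper_force: 68.8
```

Run:
```python
from h import *
np.set_printoptions(precision=4,suppress=True)
for n,(x0,y0,x1,y1),sd in(('scene',(335,150,420,215),(370,180)),('side',(200,160,280,222),(238,193))):
    im=np.load(f'pics/{n}0.npy');hsv=cv2.cvtColor(im,cv2.COLOR_RGB2HSV)
    m=np.zeros(im.shape[:2],np.uint8);m[y0:y1,x0:x1]=((hsv[...,0]<25)&(hsv[...,1]>70))[y0:y1,x0:x1]
    m=cv2.morphologyEx(m,cv2.MORPH_OPEN,np.ones((3,3)))
    k,l,st,ce=cv2.connectedComponentsWithStats(m);i=1+st[1:,4].argmax()
    ys,xs=np.where(l==i);W=np.array([onz(n,(x,y),.010)[:2] for x,y in zip(xs,ys)])*1000
    r=cv2.minAreaRect(W.astype(np.float32));print(n,st[i],r)
# wrist-vs-fixed camera check: original blade handle centre etc.
go(.36,.12,.27,1.571)
```

```text
scene [ 345  160   67   46 1774] ((466.85528564453125, 304.2620544433594), (126.4947738647461, 110.11835479736328), 13.94112777709961)Traceback (most recent call last):
  File "<stdin>", line 8, in <module>
  File "h.py", line 8, in onz
    o,d=ray(n,p);return o+d*(z-o[2])/d[2]
        ~~~^^^^^
  File "h.py", line 4, in ray
    c=calibration(n);v=np.array(c['view'])
ValueError: time passes only in moves, steps and waits
```

```bash
sed -i '2a import functools\n_c=calibration\ncalibration=functools.lru_cache(None)(_c)' h.py
python3 - <<'E'
from h import *
for n,(x0,y0,x1,y1) in(('side',(200,160,280,222)),):
    im=np.load(f'pics/{n}0.npy');hsv=cv2.cvtColor(im,cv2.COLOR_RGB2HSV)
    m=np.zeros(im.shape[:2],np.uint8);m[y0:y1,x0:x1]=((hsv[...,0]<25)&(hsv[...,1]>100))[y0:y1,x0:x1]
    m=cv2.morphologyEx(m,cv2.MORPH_OPEN,np.ones((3,3)))
    k,l,st,ce=cv2.connectedComponentsWithStats(m);i=1+st[1:,4].argmax()
    ys,xs=np.where(l==i);W=np.array([onz(n,(x,y),.010)[:2] for x,y in zip(xs,ys)])*1000
    r=cv2.minAreaRect(W.astype(np.float32));print(n,st[i],r)
go(.36,.12,.27,1.571)
E
```

```text
side [ 209  170   63   44 1503] ((462.7186584472656, 300.6551208496094), (128.47824096679688, 110.58919525146484), 13.770938873291016)
t 15.40 p [ 0.6122 -0.02    0.2776] psi 1.570 shift [ 0.1398 -0.2524  0.0072] twist -0.001 w 0.0075 F [ 0.   0.9 -2.4] gf 68.8
```

Emit:
arm_command(steps=[{"tx": 0.0138,"ty": -0.0118,"tz": -0.008,"twist": 0,"grip": -1},{"tx": 0.0276,"ty": -0.0237,"tz": -0.007,"twist": 0,"grip": -1},{"tx": 0.0345,"ty": -0.0296,"tz": 0,"twist": 0,"grip": -1},{"tx": 0.0345,"ty": -0.0296,"tz": 0,"twist": 0,"grip": -1},{"tx": 0.0345,"ty": -0.0296,"tz": 0,"twist": 0,"grip": -1},{"tx": 0.0345,"ty": -0.0296,"tz": 0,"twist": 0,"grip": -1},{"tx": 0.0345,"ty": -0.0296,"tz": 0,"twist": 0,"grip": -1},{"tx": 0.0345,"ty": -0.0296,"tz": 0,"twist": 0,"grip": -1}])

```text
t: 16.2
tcp_pos: [0.3965, 0.2298, 0.2902]
orientation: [-0.0, 0.707, 0.707, -0.0]
wrist_force: [0.7, 1.9, -1.4]
grip_width: 0.0073
gripper_force: 68.8
```

Emit:
arm_command(steps=[{"tx": 0.0276,"ty": -0.0237,"tz": 0,"twist": 0,"grip": -1},{"tx": 0.0173,"ty": -0.0148,"tz": 0,"twist": -0.04,"grip": -1},{"tx": 0,"ty": 0,"tz": 0,"twist": -0.08,"grip": -1},{"tx": 0,"ty": 0,"tz": 0,"twist": -0.08,"grip": -1},{"tx": 0,"ty": 0,"tz": 0,"twist": -0.043,"grip": -1},{"tx": 0,"ty": 0,"tz": 0,"twist": 0,"grip": -1}])

```text
t: 16.8
tcp_pos: [0.3594, 0.2735, 0.2902]
orientation: [-0.0, 0.616, 0.788, -0.001]
wrist_force: [-0.8, 0.5, -1.6]
grip_width: 0.0071
gripper_force: 68.8
```

Run:
```python
from h import *
go(.358,.276,.2105,1.813)
w=capture('wrist');a=capture('side');b=capture('scene')
for n,i in(('w8',w),('side8',a),('scene8',b)):np.save(f'pics/{n}.npy',i)
A=cv2.resize(a[60:260,140:340,::-1],(400,400),interpolation=2);B=cv2.resize(b[60:260,280:480,::-1],(400,400),interpolation=2)
cv2.imwrite('pics/c8.png',np.vstack([np.hstack([A,B]),np.hstack([cv2.resize(w[:,:,::-1],(266,200)),np.zeros((200,534,3),np.uint8)])]))
```

```text
t 16.80 p [0.3594 0.2735 0.2902] psi 1.814 shift [ 0.0028 -0.0007  0.0797] twist 0.001 w 0.0071 F [-0.8  0.5 -1.6] gf 68.8
```

View pics/c8.png

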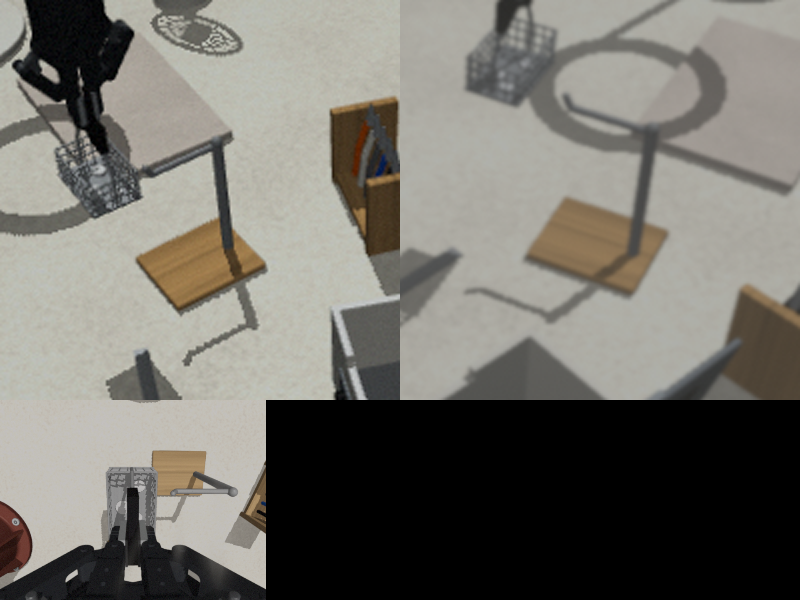

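c8: the basket is held level. The rod appears in the wrist view from its end at about (414,221) to the post top at about (560,219), in full-size pixels, running parallel to the tool's y. I'll cast those onto z = 0.18.

Run:
```python
from h import *
np.set_printoptions(precision=4,suppress=True)
s,R,t,ps=pose();im=np.load('pics/w8.npy')
g=cv2.cvtColor(im,cv2.COLOR_RGB2GRAY).astype(int)
for x in range(400,580,15):print(x,g[200:245:2,x])
for q in((414,221),(485,220),(560,219)):
    W=wz(q,R,t,.18);print(q,W,R.T@(W-t))
```

```text
400 [148 148 144 139 140 143 142 138 129 135 136 138 140 141 114 130 169 191
 190 190 189 191 191]
415 [147 148 145 139 143 142 143 137 113 105 128 134 141 138 117 103 188 192
 193 192 191 192 191]
430 [147 149 147 139 141 142 117 124 144 160 146 133 106 136 117 130 142 191
 188 191 191 192 158]
445 [150 147 147 142 142 143 123 123 145 160 149 135 104  96 103 137 137 137
 135 138 147 165 188]
460 [ 98 100  94  94  91  93  85 120 143 159 146 132 105 137 119 139 189 192
 193 192 191 192 190]
475 [148 151 148 141 143 141 118 122 142 156 146 133 106 137 118 134 147 192
 192 191 191 191 192]
490 [191 192 191 192 193 192 161 124 141 155 145 135 115 186 191 192 192 190
 192 191 191 192 193]
505 [ 67  71 166 191 190 191 166 123 140 153 146 136 116 186 191 192 191 191
 191 191 190 190 192]
520 [ 77  77  73  78  82  83 131 129 143 153 145 138 120 183 190 191 192 190
 190 190 191 189 190]
535 [ 92  84  80  79  73  75  83 123 141 151 148 140 118 185 191 193 191 188
 190 190 191 191 190]
550 [191 191 149  93  83  82  75  71  77  83  80  78  77  76 142 189 191 190
 191 190 190 191 191]
565 [192 191 190 188 186 146 124 130 145 157 153 150 141 133 127 117 188 192
 192 193 191 192 191]
(414, 221) [0.415  0.2937 0.18  ] [0.0065 0.0582 0.1105]
(485, 220) [0.4585 0.3052 0.18  ] [0.0074 0.1032 0.1104]
(560, 219) [0.5063 0.3179 0.18  ] [0.0083 0.1526 0.1104]
```

Emit:
arm_command(steps=[{"tx": 0.004,"ty": 0,"tz": 0.015,"twist": 0,"grip": -1},{"tx": 0.004,"ty": 0,"tz": 0.025,"twist": 0,"grip": -1},{"tx": 0,"ty": 0,"tz": 0.022,"twist": 0,"grip": -1},{"tx": 0,"ty": 0,"tz": 0.013,"twist": 0,"grip": -1},{"tx": 0,"ty": 0,"tz": 0,"twist": 0,"grip": -1},{"tx": 0,"ty": 0,"tz": 0,"twist": 0,"grip": -1}])

```text
t: 17.55
tcp_pos: [0.3586, 0.2813, 0.2161]
orientation: [-0.0, 0.617, 0.787, -0.0]
wrist_force: [-0.7, 0.1, -1.3]
grip_width: 0.0073
gripper_force: 68.7
```

Run:
```python
from h import *
np.set_printoptions(precision=4,suppress=True)
go(.4585,.3052,.2145,1.813)
s,R,t,ps=pose();im=capture('wrist');np.save('pics/w9.npy',im)
P=[.4585,.3052,.178]
# predicted pixel row of rod and grey profile
T=np.array(calibration('wrist')['tool_from_camera']);c=calibration('wrist')
p=np.linalg.inv(T)@np.r_[R.T@(np.array(P)-t),1];px=cv2.projectPoints(p[:3].reshape(1,3),np.zeros(3),np.zeros(3),np.array(c['mtx']),np.array(c['dist_coeffs']))[0].ravel();print(px)
g=cv2.cvtColor(im,cv2.COLOR_RGB2GRAY).astype(int);y=int(px[1])
for x in range(int(px[0])-60,int(px[0])+80,20):print(x,y-20,g[y-20:y+22:2,x])
```

```text
t 17.55 p [0.3586 0.2813 0.2161] psi 1.812 shift [-0.0006  0.1027  0.0016] twist -0.001 w 0.0073 F [-0.7  0.1 -1.3] gf 68.7
[538.354  275.6144]
478 255 [ 97 115 115 136 172 168 110 128 145 157 151 147 139 118 179 195 194 194
 195 194 192]
498 255 [143 139 119 141 186 163 117 130 148 157 151 149 141 121 187 193 194 194
 193 194 194]
518 255 [189 190 191 190 191 157 128 141 152 154 155 152 142 132 189 191 191 192
 191 193 192]
538 255 [194 191 192 193 192 139 126 137 151 154 151 150 138 138 190 193 193 192
 192 193 193]
558 255 [195 194 195 193 193 120 122 134 148 149 148 146 132 152 192 195 194 194
 194 193 194]
578 255 [ 67 105 194 195 194 114 123 136 144 148 147 145 124 165 194 195 191 192
 194 196 192]
598 255 [ 61  62  60  63  62 101 125 139 147 146 148 144 119 173 195 196 193 194
 196 194 196]
```

Emit:
arm_command(steps=[{"tx": 0,"ty": 0.01,"tz": 0,"twist": 0,"grip": -1},{"tx": 0,"ty": 0.02,"tz": 0,"twist": 0,"grip": -1},{"tx": 0,"ty": 0.025,"tz": 0,"twist": 0,"grip": -1},{"tx": 0,"ty": 0.025,"tz": 0,"twist": 0,"grip": -1},{"tx": 0,"ty": 0.015,"tz": 0,"twist": 0,"grip": -1},{"tx": 0,"ty": 0.007,"tz": 0,"twist": 0,"grip": -1},{"tx": 0,"ty": 0,"tz": 0,"twist": 0,"grip": -1}])

```text
t: 18.3
tcp_pos: [0.4586, 0.3059, 0.2159]
orientation: [0.0, 0.617, 0.787, 0.0]
wrist_force: [-0.5, -0.2, -2.7]
grip_width: 0.0074
gripper_force: 68.8
```

Emit:
arm_command(steps=[{"tx": 0,"ty": 0,"tz": 0.006,"twist": 0,"grip": -1},{"tx": 0,"ty": 0,"tz": 0.005,"twist": 0,"grip": -1},{"tx": 0,"ty": 0,"tz": 0.003,"twist": 0,"grip": -1},{"tx": 0,"ty": 0,"tz": 0,"twist": 0,"grip": -1},{"tx": 0,"ty": 0,"tz": 0,"twist": 0,"grip": -1}])

```text
t: 18.8
tcp_pos: [0.4574, 0.3057, 0.2019]
orientation: [0.0, 0.617, 0.787, -0.0]
wrist_force: [-0.1, 0.0, -1.2]
grip_width: 0.0073
gripper_force: 68.7
```

Emit:
arm_command(steps=[{"tx": 0,"ty": 0,"tz": 0.004,"twist": 0,"grip": -1},{"tx": 0,"ty": 0,"tz": 0.002,"twist": 0,"grip": -1},{"tx": 0,"ty": 0,"tz": 0.001,"twist": 0,"grip": -1},{"tx": 0,"ty": 0,"tz": 0,"twist": 0,"grip": -1}])

```text
t: 19.2
tcp_pos: [0.4575, 0.3057, 0.1946]
orientation: [-0.0, 0.617, 0.787, -0.0]
wrist_force: [0.1, -0.0, -2.7]
grip_width: 0.0071
gripper_force: 68.8
```

Emit:
arm_command(steps=[{"tx": 0,"ty": 0,"tz": 0.0015,"twist": 0,"grip": -1},{"tx": 0,"ty": 0,"tz": 0,"twist": 0,"grip": -1}])

```text
t: 19.4
tcp_pos: [0.4578, 0.3059, 0.1939]
orientation: [0.0, 0.617, 0.787, 0.0]
wrist_force: [-0.9, -0.9, 4.0]
grip_width: 0.0075
gripper_force: 69.5
```

Contact came at the predicted height. Releasing gently.

Emit:
arm_command(steps=[{"tx": 0,"ty": 0,"tz": -0.0005,"twist": 0,"grip": -0.7},{"tx": 0,"ty": 0,"tz": 0,"twist": 0,"grip": -0.5},{"tx": 0,"ty": 0,"tz": 0,"twist": 0,"grip": -0.35},{"tx": 0,"ty": 0,"tz": 0,"twist": 0,"grip": -0.3},{"tx": 0,"ty": 0,"tz": 0,"twist": 0,"grip": -0.3},{"tx": 0,"ty": 0,"tz": 0,"twist": 0,"grip": -0.3}])

```text
t: 20.0
tcp_pos: [0.4576, 0.3057, 0.1938]
orientation: [-0.0, 0.617, 0.787, -0.0]
wrist_force: [0.1, -0.1, 0.2]
grip_width: 0.0298
gripper_force: 0.0
```

Emit:
arm_command(steps=[{"tx": 0,"ty": 0,"tz": -0.005,"twist": 0,"grip": -0.3},{"tx": 0,"ty": 0,"tz": -0.01,"twist": 0,"grip": -0.3},{"tx": 0,"ty": 0,"tz": -0.02,"twist": 0,"grip": -0.3},{"tx": 0,"ty": 0,"tz": -0.04,"twist": 0,"grip": -0.3},{"tx": 0,"ty": 0,"tz": -0.045,"twist": 0,"grip": -0.3},{"tx": 0,"ty": 0,"tz": -0.03,"twist": 0,"grip": -0.3},{"tx": 0,"ty": 0,"tz": 0,"twist": 0,"grip": -0.3},{"tx": 0,"ty": 0,"tz": 0,"twist": 0,"grip": -0.3}])

```text
t: 20.8
tcp_pos: [0.458, 0.3059, 0.3448]
orientation: [0.0, 0.617, 0.787, 0.001]
wrist_force: [0.2, 0.7, -0.4]
grip_width: 0.03
gripper_force: 0.0
```

Run:
```python
from h import *
np.set_printoptions(precision=4,suppress=True)
go(.4578,.3059,.34,1.812)
s,R,t,ps=pose();im=capture('wrist')
m=(im.max(2)<45).astype(np.uint8);k,l,st,ce=cv2.connectedComponentsWithStats(m)
for i in range(1,k):
    if 150<st[i,4]<4000:
        ys,xs=np.where(l==i);r=cv2.minAreaRect(np.c_[xs,ys].astype(np.float32));W=np.array([wz(b,R,t,.2) for b in cv2.boxPoints(r)]);print(st[i],W.mean(0),np.linalg.norm(W[1]-W[0]),np.linalg.norm(W[2]-W[1]),np.arctan2(*(W[2]-W[1])[1::-1]),np.arctan2(*(W[1]-W[0])[1::-1]))
a=capture('side').astype(int);print('still diff:',[int((abs(capture('side').astype(int)[100:260,180:300]-a[100:260,180:300]).max(2)>30).sum()) for _ in range(3)])
o=np.load('pics/side6.npy').astype(int);print('lid/blade region diff',(abs(a-o).max(2)>40)[195:430,290:480].sum(),(abs(a-o).max(2)>40)[360:430,280:420].sum())
o=np.load('pics/side0.npy').astype(int);d=(abs(a-o).max(2)>40);print('rack,jar,dish diff',d[105:190,300:362].sum(),d[305:355,424:462].sum(),d[296:330,266:302].sum())
```

```text
t 20.80 p [0.458  0.3059 0.3448] psi 1.813 shift [ 0.     -0.0002  0.0048] twist 0.001 w 0.0300 F [ 0.2  0.7 -0.4] gf 0.0
[ 312  164   14   96 1168] [0.4564 0.3087 0.2   ] 0.008800497841799272 0.06828560314922906 -1.323496464424159 0.24334153019527355
[386 304  18  12 158] [0.5299 0.25   0.2   ] 0.012828957857742235 0.009216367623747635 -1.2645441633752834 0.23695302142202918
still diff: [0, 4, 6]
lid/blade region diff 28739 8495
rack,jar,dish diff 0 433 475
```

Run:
```python
from h import *
np.set_printoptions(precision=4,suppress=True)
a=capture('side');b=capture('scene');o=np.load('pics/side6.npy');e=np.load('pics/side8.npy');z=np.load('pics/side0.npy')
for n,i in(('0',z),('6',o),('8',e),('now',a)):print(n,i[400:403,300].tolist(),i[330,460].tolist(),'blade reg',i[370:430,280:420].mean((0,1)))
print('vs side8 (just before) blade,lid,jar,dish,rack',[int((abs(a.astype(int)-e).max(2)>40)[q].sum()) for q in(np.s_[360:430,280:420],np.s_[130:330,290:450],np.s_[305:355,424:462],np.s_[296:330,266:302],np.s_[105:190,300:362])])
f=np.load('pics/scene0.npy').astype(int);d=abs(b-f).max(2)>40;print('scene0 diff jar,dish,rack',d[408:468,268:314].sum(),d[262:292,226:262].sum(),d[165:268,440:535].sum())
for n,i in(('side8',e),('now',a)):
    h=cv2.cvtColor(i,cv2.COLOR_RGB2HSV);m=((h[...,0]<16)&(h[...,1]>120)&(h[...,2]>60)).astype(np.uint8);k,l,st,ce=cv2.connectedComponentsWithStats(m);print(n,[(st[j].tolist(),onz('side',ce[j],.01)[:2].round(3).tolist()) for j in range(1,k) if 150<st[j,4]<900])
```

```text
0 [[178, 175, 166], [177, 175, 165], [177, 174, 164]] [179, 176, 164] blade reg [164.901  162.3637 151.334 ]
6 [[224, 224, 211], [225, 223, 213], [199, 192, 176]] [225, 223, 212] blade reg [207.3814 204.1014 192.369 ]
8 [[181, 182, 170], [182, 181, 170], [159, 152, 138]] [190, 187, 176] blade reg [166.3342 163.7379 152.8111]
now [[98, 97, 89], [93, 93, 84], [82, 79, 74]] [184, 181, 171] blade reg [142.3365 140.5579 131.298 ]
vs side8 (just before) blade,lid,jar,dish,rack [2764, 94, 0, 497, 0]
scene0 diff jar,dish,rack 679 490 21
side8 [([8, 202, 35, 60, 199], [-0.064, 0.365]), ([108, 304, 21, 61, 544], [0.103, -0.001]), ([291, 395, 52, 19, 421], [0.427, -0.3])]
now [([214, 269, 15, 37, 282], [0.338, 0.03]), ([108, 304, 21, 61, 545], [0.103, -0.002])]
```

```bash
python3 -c "
from bench import *
print(close_job())"
```

```text
the job is handed in; nothing more can be done
None
```

I pried the lid open with the blade to about 1.8 rad and laid the blade flat on the bench. The basket hangs released and still on the hook stand, and I handed the job in at about 21 s; I did nothing to the rack, jar or dish, though arm shadow left the last picture check of the dish and blade inconclusive.

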